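# Pull the filter plate for inspection

## Robot

A 6-joint arm with a two-finger parallel gripper is mounted at the origin on a cart in front of the work surface, level with it; the furniture and walls round the work are solid. World frame = base frame: x ahead of the robot, y to its left, z up, the work surface at z = 0. Lengths are in mm, angles in rad, forces in N, time in s.
With the tool pointing down it reaches from about 350 to 975 mm from the base axis. Payload 7.1 kg.
Tool frame: the origin (TCP) lies between the finger pads; the fingertips stand 14 mm ahead of it and the grasp point (between the pads) lies 5 mm behind it; z points along the fingers, y is the line along which they close (so a half turn about z gives the same grasp; the last joint's range is limited). The gripper opens to 88 mm and grips with 3 to 60 N. Pads are 20 mm wide; open, the fingers measure 115 mm over their backs; the gripper's body (75 mm by 178 mm) begins 61 mm behind the grasp point.
Start: joints at [-1.236, 0.423, 1.63, -0, 1.089, -0.019], TCP at [216.557, -586.266, 236.675] pointing down, gripper open.
Joint ranges: [-3, 3], [-0.9, 2.11], [0.09, 2.58], [-1.31, 4.45], [0.11, 2.69], [-2.54, 2.54]. Speed limits (rad/s): [2.39, 2.39, 3.01, 3.14, 3.14, 3.14].

## Interface

Orientations are given as a rotation vector (axis times angle).
In Python, from workcell import ctrl gives the robot as it stands. The module is installed in compiled form; this text tells all that it offers.
- The arm moves only by the tool servo_tool, never from a script. Its argument "plan" is a list of rows, each a list of 3 entries, a list of its own where there are three numbers: the closure, from 0 (fully open) to 1 (shut), then the shift along the world's x, y, z in mm, then the turn about the world's z in degrees. In form: [[hand, [x, y, z], yaw], ...]. A call has 1 to 10 rows; each row is the pose to reach, as a shift and turn from the pose commanded when the call began; what a row does not reach only later rows make up. A row lasts 1/12 s, in which the tool goes at most 41.7 mm and 7.16 degrees, less where a joint would pass 70% of its speed; a pose out of reach is approached as far as the arm can. A call with a gripper value outside its range is refused whole. The fingers move at their own pace and stop on an object; the grip force is fixed at half the most. Time passes only in rows, so rows that repeat a pose let the fingers close. It gives the time, the measured TCP pose, the force, the opening and the grip force at its end, in the units of the state.
- ctrl.get_obs(): the state, without advancing time (a new reading comes with each control period).
- ctrl.get_image(name): name is "scene" or "top" or "wrist"; returns the picture (400x640x3 uint8, blue, green, red); there is no depth.
- ctrl.camera_info(name): a dict with "fovy" (degrees; the focal length in pixels is half the picture's height over the tangent of half this angle, whatever the lens; pixels are square), "cx", "cy" (the principal point, pixels), "rvec" (rotation vector, rad) and "tvec" (3), from world to camera coordinates, as OpenCV has them; the wrist camera has in their place "T_tool_cam" (4x4, takes a point from camera to tool coordinates, whose origin is the TCP and whose axes are the flange's). Camera axes: x right, y down, z forward; pixel columns grow to the right and rows downward; lengths in mm; the calibration is good to about 2 mm. A picture is of the moment at which its call begins: read the wrist's pose just before it. camera_info takes no time and is no camera call.
- ctrl.close_job(): hands the job in; it is judged then, once.
The state is a dict: "t": time; "qpos": joint angles; "qvel": joint speeds; "joint_torque": joint torques, N m; "ee_pos": TCP position; "orientation": TCP orientation; "ft_force": force on the tool from outside, world axes, zero at the start; "moment": the same for the moment, N m; "width": finger opening in mm; "grasp_force": force on a finger pad.
Only numpy, scipy, OpenCV 4.12 (cv2) and the standard library are available. Lean on these libraries where they do the work, as an engineer would, in place of code of your own. Each camera call takes 0.05 s, during which the arm holds its last target. There are 200 camera calls.

## Task

The marker pen lying on the filter unit's cover flap is in the way: press it down into both forks of the pen clip until the red sprung jaw snaps back over it, and let it go. Then lift the flap by its handle until it stands upright or beyond (it stays where it is left), draw out the filter plate with the orange tab, leaving the plate with the blue tab in its slot. Finish holding the filter plate upright and still over the middle of the white tile, its lower edge about 10 to 20 cm above the tile, and do not let go of it; leave the flap up, the pen in its clip and the things standing around where they are.

Things in the scene. Friction and masses are not known exactly. Their poses are not given: they have to be found in the camera images.
- marker: Blue capped felt marker, 138 mm long along its own y, 16 mm wide (x), 17 mm high, flat-sided as it collides, 30 g. Origin: centre of its underside. It starts lying on the closed flap, behind the handle, roughly parallel to the hinge.
- clip: Pen clip fixed to the bench: grey base 70 x 110 x 8 mm, origin at its underside, z up. Two aluminium forks, 12 mm wide, stand at y = -38 and +38 mm; the pen lies across both along y; grip it between them (64 mm free; below are only the base and, at x = +18, a hinge rod 17 mm high). Channels x = -10 to +10 mm, open upward, floor 36 mm high. Front prongs (-x) are 75 mm high, tips leaning outward.
- clip_seat (a point): Centre of the seat (the channels' floor), straight above the clip's origin, 36 mm above the bench, midway between the forks: the centre of the marker's underside belongs here.
- clip_jaw (a joint): Red sprung jaw, one part with a sloping nose over each fork, hinged along the clip's y at x = +18, z = 14 mm. 0 = shut: noses reach to 5 mm from the channel's middle, 55 mm above the bench (2 mm over a seated pen), sloping outward up to 73 mm. Grows as it is pushed back to +x (to 0.6 rad); a pen pushed straight down opens it about 0.08 rad with some 4 to 10 N, then it snaps back to 0.
- unit: White filter unit fixed to the bench, an open housing 130 (x) x 194 (y) x 90 mm with 5 mm walls and floor; origin at the centre of its underside; front with louvres and a green switch faces its -x. Inside, two plates stand in slots in planes y = -36 and +36 mm, centred at x = -5 mm; guides reach 60 mm high.
- flap (a joint): Grey cover flap of the unit, 134 x 196 x 6 mm, hinged along the far (+x) rim. 0 = closed (flap's top 96 mm above the bench), 1.57 = standing upright, stop at 1.9. Stiff hinge: stays at any angle, needs about 1.5 to 3 N at the handle.
- flap_hinge (a point): Middle of the flap's hinge axis, fixed on the unit at x = +66 mm, y = 0, 93 mm above the bench; the axis runs along the unit's y; a growing joint value raises the front edge and carries it back toward +x.
- flap_bar (a point): Middle of the flap's handle, a round steel bar 10 mm thick along y, 66 mm free between its posts, near the front edge. With the flap shut it lies 115 mm in front of (-x) and 35 mm above the hinge axis, its centre 32 mm over the flap's top; moves with the flap, which reaches 18 mm past the bar at the front. The bar can turn between the fingers.
- filter_plate: The plate to draw out: aluminium frame with a white pleated filter, 84 (x) x 5 (y) x 61 mm (z), with an orange tab on top, about 80 g (varies). Origin: middle of its lower edge, z up; stands on the unit's floor, in either of the two slots, hidden until the flap is up. Lift it straight up by at least 90 mm to clear the housing. Play in the slot 1.5 mm each way.
- filter_plate_tab (a point): Grip point in the orange tab (36 mm along x, 10 mm thick along y, 20 mm high), 72 mm above the plate's lower edge; the tab reaches from 61 to 81 mm above that edge, its top 4 mm below the housing's rim. Beside it 51 mm are free to the side wall and 62 mm to the other tab: do not open the fingers wider than needed.
- blank_plate: The other plate, same shape, dark grey with a blue tab, in the other slot. Leave it there. Origin: middle of its lower edge.
- tile: White ceramic tile fixed to the bench, 120 x 120 x 6 mm, origin at the centre of its underside.
- dropper_bottle: Brown dropper bottle, 34 mm across, 98 mm high, bystander. Origin: centre of its underside.
- wax_jar: Jar with a yellow lid, 63 mm across, 72 mm high, bystander. Origin: centre of its underside.
- ointment_tube: White tube lying down, 32 x 120 x 25 mm, bystander. Origin: centre of its underside.
Mind the look-alikes: they are no part of the job. Of the things shaped like the marker, the blue one is meant.

How it is judged:
By the outcome, as a careful person would: the job done as asked, in the order asked, and still so for the second after the job is handed in, while the arm keeps its last pose, push and grip.
It also fails if it takes over 72 s, if anything falls off the work surface, if the arm or the gripper's body presses on something with over 40 N, if the wrist force passes 120 N, or if a joint passes its speed limit or range.

## Working session

There is one attempt and no reset: what is moved stays moved. The work goes in short steps, Python scripts to look and compute and a tool call to move; the robot and the scene stay as the last step left them, time stands still between calls to the robot, and variables do not carry over. Pictures are saved under pics/ and viewed, at most 10 in all, crops included, and the job is handed in when it is done.

Besides the shell and the picture viewer there is one more tool, called after "Call:" as name(argument=value, ...), one argument or row to a line, values as JSON. servo_tool: Moves the arm, as the interface text tells. Its arguments: {"type":"object","properties":{"plan":{"type":"array"}},"required":["plan"]}

```bash
mkdir -p pics; ls; cat > h.py <<'E'
import numpy as np, cv2
from workcell import ctrl
def cam(n):
    c=ctrl.camera_info(n); f=200/np.tan(np.radians(c['fovy'])/2)
    K=np.array([[f,0,c['cx']],[0,f,c['cy']],[0,0,1]])
    if 'rvec' in c:
        R=cv2.Rodrigues(np.array(c['rvec'],float))[0]; t=np.array(c['tvec'],float).ravel()
    else:
        o=ctrl.get_obs(); T=np.array(c['T_tool_cam']); Rw=cv2.Rodrigues(np.array(o['orientation'],float))[0]
        Rc=Rw@T[:3,:3]; p=Rw@T[:3,3]+np.array(o['ee_pos']); R=Rc.T; t=-R@p
    return K,R,t
def ray(c,uv):
    K,R,t=c; d=R.T@np.linalg.inv(K)@np.array([uv[0],uv[1],1.]); return -R.T@t,d
def onz(c,uv,z):
    o,d=ray(c,uv); return o+d*(z-o[2])/d[2]
def tri(c1,u1,c2,u2):
    (a,d),(b,e)=ray(c1,u1),ray(c2,u2); s=np.linalg.lstsq(np.c_[d,-e],b-a,rcond=None)[0]
    p,q=a+s[0]*d,b+s[1]*e; return (p+q)/2,np.linalg.norm(p-q)
def proj(c,P):
    K,R,t=c; q=K@(R@np.asarray(P,float)+t); return q[:2]/q[2]
def blobs(img,lo,hi,amin=30):
    m=cv2.inRange(cv2.cvtColor(img,cv2.COLOR_BGR2HSV),lo,hi)
    cs=cv2.findContours(m,cv2.RETR_EXTERNAL,cv2.CHAIN_APPROX_NONE)[0]
    return sorted([c for c in cs if cv2.contourArea(c)>amin],key=cv2.contourArea,reverse=True)
E
python3 - <<'E'
from h import *
for n in('top','scene','wrist'):
    c=cam(n); cv2.imwrite(f'pics/{n}0.png',ctrl.get_image(n)); print(n,c[0][0,0],(-c[1].T@c[2]).round(),c[1][2].round(2),c[1][0].round(2))
o=ctrl.get_obs();print(o['t'],o['orientation'],o['ft_force'],o['width'])
E
```

```text
pics
top 380.00803875623996 [ 372.  -34. 1169.] [ 0.14 -0.   -0.99] [-0.01 -1.   -0.  ]
scene 390.3765006979264 [-63. 567. 649.] [ 0.59 -0.6  -0.54] [-0.72 -0.69 -0.02]
wrist 298.9010633364322 [ 278. -563.  384.] [-0.23 -0.08 -0.97] [ 0.35 -0.94 -0.  ]
0.15 [-3.09141494e+00 -5.52584736e-01  2.67246376e-04] [ 0.55737326 -0.41748872  0.38816268] 88.18592469479479
```

View pics/top0.png

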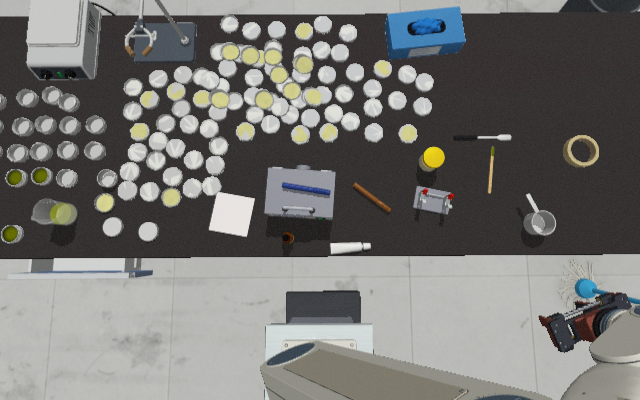

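View pics/scene0.png

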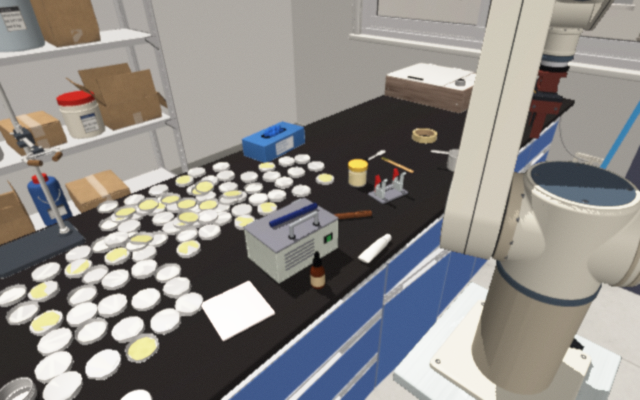

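The top view shows the unit and flap at about (300,193), with the blue marker on it at (305,188). Marker-shaped candidates are the blue one at (305,188) and a brown one on the bench at (371,197); the blue one lying on the flap fits. The clip is at (434,200), the tile at (232,214), and the bystanders are at (288,238), (350,247) and (433,158).

```bash
python3 - <<'E'
from h import *
T=cv2.imread('pics/top0.png');S=cv2.imread('pics/scene0.png');ct,cs=cam('top'),cam('scene')
def rect(c,cam_,z,name):
    r=cv2.minAreaRect(c); b=np.array([onz(cam_,p,z)[:2] for p in cv2.boxPoints(r)])
    e=[b[1]-b[0],b[2]-b[1]]; print(name,'px',np.round(r[0]),'c',b.mean(0).round(1),'sides',[np.linalg.norm(x).round(1) for x in e],'ang',[np.degrees(np.arctan2(x[1],x[0])).round(1) for x in e])
def near(bl,uv,d=25): return [c for c in bl if np.linalg.norm(c.reshape(-1,2).mean(0)-uv)<d]
for c in near(blobs(T,(105,120,40),(130,255,255)),(305,188)): rect(c,ct,110,'pen')
for c in near(blobs(T,(0,0,180),(180,40,255),200),(232,214)): rect(c,ct,6,'tile')
for c in near(blobs(T,(0,0,90),(180,60,255),100),(300,193),30): rect(c,ct,96,'flap')
for c in near(blobs(T,(0,0,70),(180,60,255),50),(434,200)): rect(c,ct,8,'clip')
for lo,hi in(((0,150,80),(8,255,255)),((172,150,80),(180,255,255))):
  for c in near(blobs(T,lo,hi,4),(434,200)): print('red',c.reshape(-1,2).mean(0),onz(ct,c.reshape(-1,2).mean(0),65))
a=cv2.resize(T[150:260,255:375],None,fx=4.5,fy=4.5,interpolation=3)[:,:];b=cv2.resize(T[175:225,400:470],None,fx=8,fy=8,interpolation=3)
cv2.imwrite('pics/t1.png',np.hstack([cv2.resize(a,(430,400)),cv2.resize(b,(370,400))]))
E
```

```text
pen px [306. 189.] c [540.2  30.6] sides [np.float64(13.1), np.float64(135.8)] ang [np.float64(-8.8), np.float64(-100.0)]
tile px [225. 205.] c [507.1 284.5] sides [np.float64(162.8), np.float64(169.6)] ang [np.float64(-9.0), np.float64(-101.8)]
flap px [300. 191.] c [537.3  48.5] sides [np.float64(150.8), np.float64(198.7)] ang [np.float64(-2.5), np.float64(-93.9)]
clip px [433. 200.] c [ 518.1 -356.8] sides [np.float64(71.8), np.float64(120.8)] ang [np.float64(-12.9), np.float64(-101.5)]
red [450.6 196.2] [ 521.73236418 -392.20521913   65.        ]
red [424.66666667 191.13333333] [ 537.29919101 -316.78331047   65.        ]
```

View pics/t1.png

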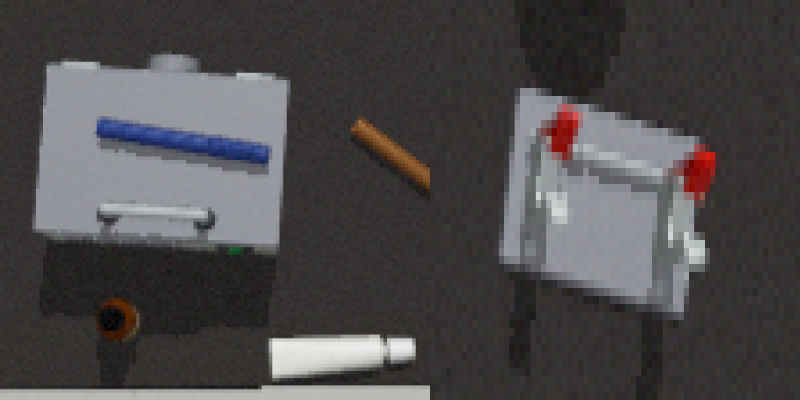

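The crop confirms it: the blue marker lies on the flap behind the handle, the brown stick is elsewhere on the bench, and the clip has its red jaws on the far (+x) side. I'll move to look at the clip with the wrist camera, then at the unit.

Call:
servo_tool(
  plan=[
    [0.5,[0,0,60],7],
    [0.5,[270,190,60],14],
    [0.5,[270,190,60],21],
    [0.5,[270,190,60],28],
    [0.5,[270,190,60],35],
    [0.5,[270,190,60],42],
    [0.5,[270,190,60],49],
    [0.5,[270,190,60],56],
    [0.5,[270,190,60],60],
    [0.5,[270,190,60],60],
  ],
)

```text
t: 0.98
ee_pos: [491.5, -392.4, 296.9]
orientation: [2.392, 2.035, 0.003]
ft_force: [-0.5, 0.3, 1.0]
width: 43.7
grasp_force: 0.0
```

```bash
python3 - <<'E'
from h import *
o=ctrl.get_obs();c=cam('wrist');cv2.imwrite('pics/w1.png',ctrl.get_image('wrist'));np.save('w1.npy',np.array([*c[:2],np.diag(c[2])]))
print(o['t'],o['ee_pos'],o['orientation'],o['qpos'],o['width'],np.abs(o['qvel']).max())
print(np.round(np.array(ctrl.camera_info('wrist')['T_tool_cam']),2))
E
```

```text
0.9833 [ 491.45828648 -392.38392909  296.91414341] [2.39246556 2.03473007 0.00344471] [-0.69363715  0.36860153  1.56635125  0.00215087  1.20539016 -0.53314665] 43.71372292339775 0.07961164762455862
[[  -0.     -0.97   -0.24   66.2 ]
 [   1.     -0.     -0.     -0.16]
 [   0.     -0.24    0.97 -148.4 ]
 [   0.      0.      0.      1.  ]]
```

Call:
servo_tool(
  plan=[
    [0.5,[0,380,0],0],
    [0.5,[0,380,0],0],
    [0.5,[0,380,0],0],
    [0.5,[0,380,0],0],
    [0.5,[0,380,0],0],
    [0.5,[0,380,0],0],
    [0.5,[0,380,0],0],
    [0.5,[0,380,0],0],
    [0.5,[0,380,0],0],
    [0.5,[0,380,0],0],
  ],
)

```text
t: 1.87
ee_pos: [485.5, -12.3, 296.5]
orientation: [-2.399, -2.026, -0.001]
ft_force: [0.5, 0.6, 0.4]
width: 44.0
grasp_force: 0.0
```

```bash
python3 - <<'E'
from h import *
o=ctrl.get_obs();c=cam('wrist');cv2.imwrite('pics/w2.png',ctrl.get_image('wrist'));np.save('w2.npy',np.array([*c[:2],np.diag(c[2])]))
print(o['t'],o['ee_pos'],o['orientation'],o['qpos'],o['width'],np.abs(o['qvel']).max())
a,b=cv2.imread('pics/w1.png'),cv2.imread('pics/w2.png')
cv2.imwrite('pics/w12.png',cv2.resize(np.vstack([a,b]),(480,600)))
E
```

```text
1.8667 [485.51515021 -12.32688565 296.54328943] [-2.39875236e+00 -2.02640915e+00 -6.80806910e-04] [-5.07240783e-02  1.43634009e-01  1.86927908e+00  1.51781309e-03
  1.12937022e+00  1.16516101e-01] 44.01145532694942 0.044192693497270195
```

View pics/w12.png

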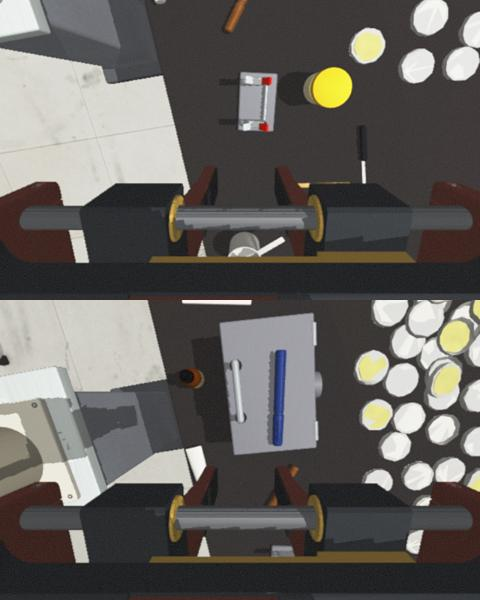

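The upper picture shows the clip at about px (344,136). The lower one shows the flap (357,111), the pen (372,130) and the bar (316,121), all clear. I'll measure them now.

```bash
python3 - <<'E'
from h import *
K=cam('wrist')[0]
def L(n): a=np.load(n+'.npy'); return cv2.imread(f'pics/{n}.png'),(K,a[1],np.diag(a[2]))
def rect(c,cm,z,name):
    r=cv2.minAreaRect(c); b=np.array([onz(cm,p,z)[:2] for p in cv2.boxPoints(r)]); e=[b[1]-b[0],b[2]-b[1]]
    print(name,np.round(r[0]),'c',b.mean(0).round(1),'sides',[np.linalg.norm(x).round(1) for x in e],'ang',[np.degrees(np.arctan2(x[1],x[0])).round(1) for x in e])
    return b
# fix loading: row0=K,row1=R,row2=diag t
W1,c1=L('w1');W2,c2=L('w2')
near=lambda bl,uv,d:[c for c in bl if np.linalg.norm(np.array(cv2.minAreaRect(c)[0])-uv)<d]
for c in near(blobs(W1,(0,0,70),(180,70,255),300),(344,136),30): print(rect(c,c1,8,'clip').round())
for lo,hi in(((0,150,60),(8,255,255)),((172,150,60),(180,255,255))):
  for c in near(blobs(W1,lo,hi,8),(344,136),60): print('red',cv2.boundingRect(c),onz(c1,cv2.minAreaRect(c)[0],65).round(1))
for c in near(blobs(W2,(105,120,40),(130,255,255)),(372,130),40): rect(c,c2,113,'pen z113')
for c in near(blobs(W2,(0,0,105),(180,60,255),2000),(357,111),40): print(rect(c,c2,96,'flap').round()); print(cv2.approxPolyDP(cv2.convexHull(c),6,True).reshape(-1,2).tolist())
g=cv2.resize(W2[20:215,280:440],None,fx=3,fy=3,interpolation=3);k=cv2.resize(W1[90:180,310:380],None,fx=5,fy=5,interpolation=3)
o=np.zeros((585,480+310,3),np.uint8);o[:585,:480]=g;o[:450,480:790]=cv2.resize(k,(310,450));cv2.imwrite('pics/w12c.png',o)
E
```

```text
clip [343. 135.] c [ 520.9 -350.6] sides [np.float64(111.6), np.float64(70.6)] ang [np.float64(77.3), np.float64(-12.0)]
[[ 473. -397.]
 [ 498. -288.]
 [ 567. -303.]
 [ 546. -413.]]
red (349, 103, 13, 10) [ 537.8 -315.5   65. ]
red (346, 163, 12, 13) [ 522.8 -389.7   65. ]
pen z113 [372. 130.] c [541.2  33.4] sides [np.float64(134.0), np.float64(13.2)] ang [np.float64(79.8), np.float64(-11.8)]
flap [365. 112.] c [538.9  49.9] sides [np.float64(134.4), np.float64(195.0)] ang [np.float64(-4.2), np.float64(-88.8)]
[[475. 153.]
 [609. 143.]
 [613. -52.]
 [459. -43.]]
[[416, 17], [429, 106], [421, 195], [313, 206], [293, 31]]
```

View pics/w12c.png

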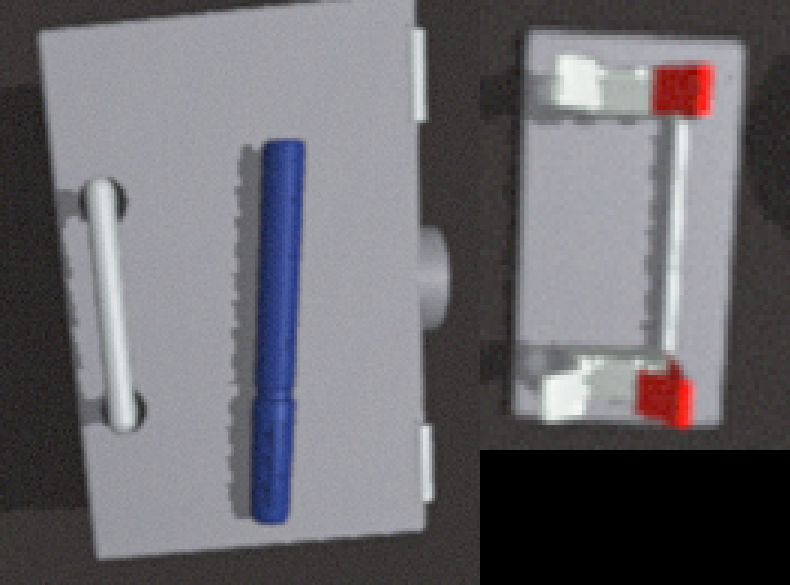

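The crop shows the bar ends at about px (313,82) and (322,158). Flap corners are (293,31), (418,20), (421,196) and (312,206). Clip base corners are (321,96), (370,98), (364,175) and (318,173).

```bash
python3 - <<'E'
from h import *
K=cam('wrist')[0]
def L(n): a=np.load(n+'.npy'); return cv2.imread(f'pics/{n}.png'),(K,a[1],np.diag(a[2]))
W1,c1=L('w1');W2,c2=L('w2')
P=lambda c,l,z:np.array([onz(c,p,z)[:2] for p in l])
def fit(Q,M):
    Q=np.array(Q);M=np.array(M);a=Q-Q.mean(0);b=M-M.mean(0)
    th=np.arctan2((b[:,0]*a[:,1]-b[:,1]*a[:,0]).sum(),(b*a).sum());R=np.array([[np.cos(th),-np.sin(th)],[np.sin(th),np.cos(th)]])
    t=Q.mean(0)-R@M.mean(0); return th,R,t,(Q-(M@R.T+t)).round(1).tolist()
f=P(c2,[(293.3,30.7),(417.7,20),(421.3,196),(312.3,206)],96)
th,R,t,r=fit(f,[[-133,98],[1,98],[1,-98],[-133,-98]]);print('hinge?',np.degrees(th),t,r)   # hinge-frame guess
print('front edge ang',np.degrees(np.arctan2(*(f[0]-f[3])[::-1])), 'edge-bar check')
b=P(c2,[(313.3,81.7),(321.7,158.3)],130);print('bar',b.round(1),b.mean(0).round(1),np.linalg.norm(b[0]-b[1]),np.degrees(np.arctan2(*(b[0]-b[1])[::-1])), 'pred',R@[-115,0]+t)
k=P(c1,[(320.8,96.4),(369.8,98.4),(364.2,175),(317.5,173)],8)
th,R,t,r=fit(k,[[-35,55],[35,55],[35,-55],[-35,-55]]);print('clip',np.degrees(th),t,r)
c=[x for x in blobs(W2,(105,120,40),(130,255,255)) if np.linalg.norm(np.array(cv2.minAreaRect(x)[0])-(372,130))<40][0]
q=P(c2,cv2.boxPoints(cv2.minAreaRect(c)),106);print('pen z106',q.mean(0).round(1))
for h,p in ((36,None),):
  for y in(-38,38):
    print('nose pred', proj(c1,[*(R@[9,y]+t),60]).round(),'floor',proj(c1,[*(R@[0,y]+t),36]).round())
T=cv2.imread('pics/top0.png');ct=cam('top')
m=(T.min(2)>200)*1
m=m.astype(np.uint8)[185:245,200:262]*255
cs=cv2.findContours(m,0,1)[0];x=max(cs,key=cv2.contourArea)+np.array([200,185]);rr=cv2.minAreaRect(x);z=P(ct,cv2.boxPoints(rr),6);print('tile',z.mean(0),np.linalg.norm(z[0]-z[1]),np.linalg.norm(z[2]-z[1]))
print('bottle top',onz(ct,(287.5,238),90),'bottle z60 wrist',onz(c2,(257,104),98))
E
```

```text
hinge? -4.473378064865068 [599.72554799  44.54979842] [[1.1, -1.1], [-1.9, -2.7], [-0.7, 2.3], [1.4, 1.5]]
front edge ang 85.55735434205641 edge-bar check
bar [[488.5  93.6]
 [483.6  17.6]] [486.   55.6] 76.25116302293138 86.29752307926597 pred [485.07587463  53.51932452]
clip -11.899882842747607 [ 520.57937471 -351.04854431] [[0.6, -1.4], [-0.9, -0.6], [-0.3, 1.1], [0.5, 0.8]]
pen z106 [542.1  33. ]
nose pred [350. 169.] floor [342. 166.]
nose pred [354. 108.] floor [346. 108.]
tile [481.38022747 264.49286328] 119.08837473901919 119.11979133936131
bottle top [402.48684037  82.56101857  90.        ] bottle z60 wrist [421.82244491  85.41691466  98.        ]
```

All measurements agree: bar predicted and measured within 2 mm, sides as given. Now I grasp the pen.

Call:
servo_tool(
  plan=[
    [0.5,[28,23,0],0],
    [0.5,[56,45,0],0],
    [0.5,[56,45,-40],0],
    [0.5,[56,45,-80],0],
    [0.5,[56,45,-120],0],
    [0.5,[56,45,-150],0],
    [0.5,[56,45,-170],0],
    [0.5,[56,45,-184],0],
    [0.5,[56,45,-184],0],
    [0.5,[56,45,-184],0],
  ],
)

```text
t: 2.75
ee_pos: [542.3, 26.5, 111.9]
orientation: [-2.404, -2.022, 0.002]
ft_force: [0.7, 0.5, 0.3]
width: 44.0
grasp_force: 0.0
```

Call:
servo_tool(
  plan=[
    [0.7,[0,0,0],0],
    [0.9,[0,0,0],0],
    [1,[0,0,0],0],
    [1,[0,0,0],0],
    [1,[0,0,0],0],
    [1,[0,0,0],0],
    [1,[0,0,0],0],
    [1,[0,0,0],0],
    [1,[0,0,20],0],
    [1,[0,0,40],0],
  ],
)

```text
t: 3.58
ee_pos: [541.5, 28.8, 152.0]
orientation: [-2.4, -2.024, 0.004]
ft_force: [0.3, 0.9, -0.4]
width: 16.6
grasp_force: 30.0
```

```bash
python3 - <<'E'
from h import *
for i in range(2):
    o=ctrl.get_obs();c=cam('wrist');W=ctrl.get_image('wrist'); print(o['t'],o['ee_pos'],np.abs(o['qvel']).max(),o['ft_force'],2*np.degrees(np.arctan2(o['orientation'][1],o['orientation'][0]))-90)
cv2.imwrite('pics/w3.png',W)
for x in blobs(W,(105,120,40),(130,255,255),20):
    z=o['ee_pos'][2]-16+9; r=cv2.minAreaRect(x); q=np.array([onz(c,p,z)[:2] for p in cv2.boxPoints(r)]);print(r,q.round(1).tolist())
E
```

```text
3.5833 [541.46441692  28.80372031 152.04261372] 0.5016720944255009 [ 0.33054853  0.85489742 -0.38473739] -369.7218501529722
3.6333 [544.15920629  28.94102887 156.30080517] 0.09885459305780216 [0.05776601 0.6952997  2.0240423 ] -9.717612045014974
((328.0, 190.5), (165.0, 28.0), 90.0) [[549.5, 102.0], [563.3, 99.6], [548.9, 10.1], [533.1, 12.8]]
((328.0, 323.5), (26.0, 35.0), 0.0) [[525.4, -32.1], [529.8, -8.4], [544.9, -11.0], [541.0, -34.9]]
```

View pics/w3.png

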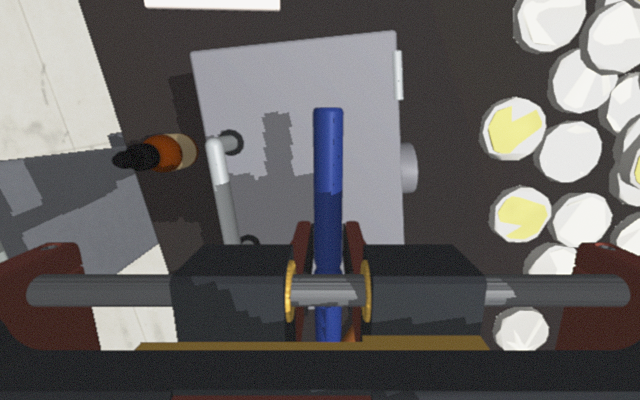

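The pen is gripped square, in line with the tool, with its far end at px (328,108). Its centre is about 5 mm to +y of the TCP. Now I carry it over the clip.

Call:
servo_tool(
  plan=[
    [1,[-2,-30,15],-1],
    [1,[-4,-70,15],-2],
    [1,[-6,-110,15],-2],
    [1,[-9,-150,15],-2],
    [1,[-12,-190,15],-2],
    [1,[-15,-230,15],-2],
    [1,[-18,-270,15],-2],
    [1,[-20,-310,15],-2],
    [1,[-22,-350,15],-2],
    [1,[-25,-385,15],-2],
  ],
)

```text
t: 4.52
ee_pos: [516.9, -358.6, 166.8]
orientation: [-2.437, -1.982, 0.0]
ft_force: [1.2, -0.6, -0.2]
width: 16.3
grasp_force: 30.0
```

Call:
servo_tool(
  plan=[
    [1,[0,0,0],0],
    [1,[0,0,0],0],
    [1,[0,0,-20],0],
    [1,[0,0,-40],0],
    [1,[0,0,-40],0],
    [1,[0,0,-40],0],
  ],
)

```text
t: 5.02
ee_pos: [516.9, -354.2, 126.5]
orientation: [-2.433, -1.982, 0.001]
ft_force: [0.2, 0.2, -0.1]
width: 16.8
grasp_force: 30.0
```

```bash
python3 - <<'E'
from h import *
o=ctrl.get_obs();c=cam('wrist');W=ctrl.get_image('wrist'); print(o['t'],o['ee_pos'],np.abs(o['qvel']).max(),o['ft_force'],2*np.degrees(np.arctan2(o['orientation'][1],o['orientation'][0]))-90)
cv2.imwrite('pics/w4.png',W)
th=np.radians(-11.9);R=np.array([[np.cos(th),-np.sin(th)],[np.sin(th),np.cos(th)]]);t=np.array([520.6,-351.])
for m,z in(((-35,55),8),((35,55),8),((35,-55),8),((5,38),55),((5,-38),55),((18,0),17),((18,32),17)):
    u=proj(c,[*(R@m+t),z]); print(m,z,u.round(1)); cv2.circle(W,tuple(int(v) for v in u.round()),2,(0,255,0),-1)
cv2.imwrite('pics/w4a.png',cv2.resize(W[60:360,160:560],(800,600)))
E
```

```text
5.0167 [ 516.87632445 -354.18815195  126.45665822] 0.03151913505019023 [ 0.1893066   0.15510076 -0.06373782] -371.649634941462
(-35, 55) 8 [292.2 130.5]
(35, 55) 8 [372.4 130.8]
(35, -55) 8 [368. 248.]
(5, 38) 55 [339.7 156.1]
(5, -38) 55 [338.4 252. ]
(18, 0) 17 [352.3 194.4]
(18, 32) 17 [353.1 158.3]
```

View pics/w4a.png

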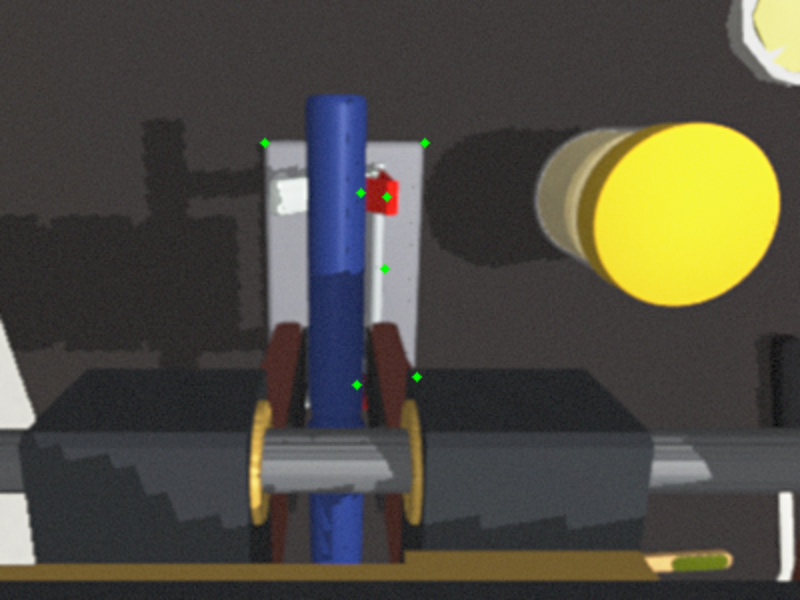

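Projected clip corners fall on the base's edges in the picture, at display (265,143), (424,143) and (417,377). The pose is confirmed, so I lower the pen.

Call:
servo_tool(
  plan=[
    [1,[2.5,-1.5,0],0],
    [1,[2.5,-1.5,-15],0],
    [1,[2.5,-1.5,-30],0],
    [1,[2.5,-1.5,-40],0],
    [1,[2.5,-1.5,-45],0],
    [1,[2.5,-1.5,-48],0],
    [1,[2.5,-1.5,-48],0],
    [1,[2.5,-1.5,-48],0],
  ],
)

```text
t: 5.73
ee_pos: [520.0, -357.7, 80.0]
orientation: [-2.437, -1.983, 0.0]
ft_force: [-1.7, 0.3, 0.7]
width: 16.3
grasp_force: 30.0
```

Call:
servo_tool(
  plan=[
    [1,[0,0,-4],0],
    [1,[0,0,-8],0],
    [1,[0,0,-12],0],
    [1,[0,0,-16],0],
    [1,[0,0,-16],0],
    [1,[0,0,-16],0],
  ],
)

```text
t: 6.23
ee_pos: [519.4, -357.5, 63.0]
orientation: [-2.436, -1.982, 0.001]
ft_force: [-4.2, 0.7, -1.8]
width: 16.6
grasp_force: 30.0
```

Call:
servo_tool(
  plan=[
    [1,[0,0,-3],0],
    [1,[0,0,-6],0],
    [1,[0,0,-8],0],
    [1,[0,0,-10],0],
    [1,[0,0,-10],0],
    [1,[0,0,-10],0],
  ],
)

```text
t: 6.73
ee_pos: [519.2, -357.9, 57.1]
orientation: [-2.436, -1.983, 0.002]
ft_force: [-17.7, 6.7, 33.4]
width: 18.8
grasp_force: 30.0
```

```bash
python3 - <<'E'
from h import *
for i in range(3):
    o=ctrl.get_obs();W=ctrl.get_image('wrist'); print(o['t'],o['ee_pos'],o['ft_force'],o['width'])
E
```

```text
6.7333 [ 519.16429547 -357.85869562   57.07943148] [-17.71649506   6.65671922  33.43301937] 18.802632041733002
6.7833 [ 519.15237921 -357.83302344   57.05707974] [-16.39681392   5.63361743  33.50144835] 18.90747303879737
6.8333 [ 519.17806531 -357.84976221   57.08496936] [-16.7201862    4.76138098  32.41877495] 18.99151362167967
```

The push was blocked with 33 N up and −17 N in x, and the grip width grew, so the pen may be rolling. I'm easing off and looking.

Call:
servo_tool(
  plan=[
    [1,[0,0,2],0],
    [1,[0,0,4],0],
    [1,[0,0,4],0],
  ],
)

```text
t: 7.13
ee_pos: [520.1, -357.9, 58.3]
orientation: [2.436, 1.982, 0.0]
ft_force: [-5.0, 1.0, 3.2]
width: 18.7
grasp_force: 30.0
```

```bash
python3 - <<'E'
from h import *
o=ctrl.get_obs();W=ctrl.get_image('wrist');S=ctrl.get_image('scene'); print(o['t'],o['ee_pos'],o['ft_force'],o['width'],o['moment'])
u=proj(cam('scene'),[520,-351,50]);print(u);x,y=map(int,u)
a=cv2.resize(W[100:340,220:460],(480,480),interpolation=3);S=S[max(0,y-30):y+30,max(0,x-20):x+20];b=cv2.resize(S,(320,480),interpolation=3)
cv2.imwrite('pics/w5.png',np.hstack([a,b]))
E
```

```text
7.1333 [ 520.1349528  -357.8695767    58.25482704] [-5.04288455  0.99545906  3.21228996] 18.692105405982716 [ 0.10642071  0.74837445 -0.11079884]
[389.1812364  180.59857572]
```

View pics/w5.png

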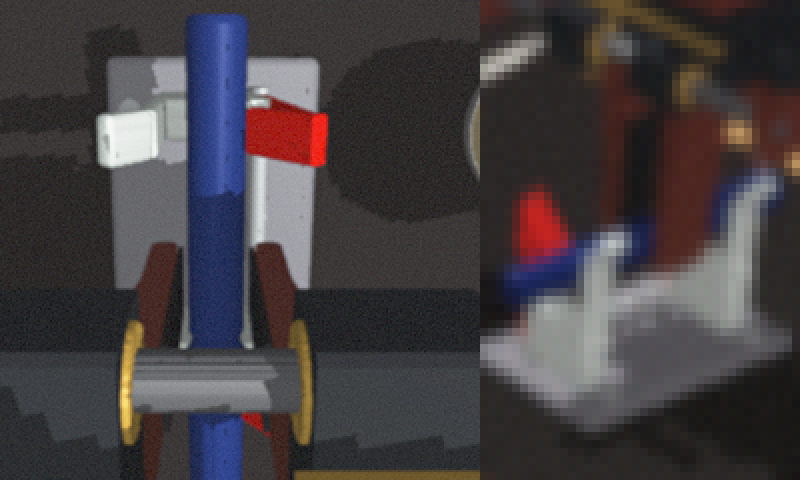

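The wrist view shows the pen over the channel, with the jaw nose opened at (285,130), the prong tip at (125,140) and the rod at x≈260. The scene view shows the pen between the prongs and the jaw, not yet seated. Measured from the rod, the pen sits about 2–3 mm too far +x. I'm lifting to free it and see whether the roll relaxes.

Call:
servo_tool(
  plan=[
    [1,[0,0,6],0],
    [1,[-1,0,12],0],
    [1,[-2,0,18],0],
    [1,[-2,0,22],0],
    [1,[-2,0,22],0],
    [1,[-2,0,22],0],
  ],
)

```text
t: 7.73
ee_pos: [519.2, -358.5, 80.9]
orientation: [2.434, 1.981, 0.001]
ft_force: [-1.8, 0.1, 2.3]
width: 16.4
grasp_force: 30.0
```

```bash
python3 - <<'E'
from h import *
o=ctrl.get_obs();c=cam('wrist');W=ctrl.get_image('wrist'); print(o['t'],o['ee_pos'],o['ft_force'],o['width'],c[0][0,2],c[0][1,2])
cv2.imwrite('pics/w6.png',W)
H=cv2.cvtColor(W,cv2.COLOR_BGR2HSV)
for r in range(115,215,8):
    b=np.where(cv2.inRange(H[r:r+1],(105,120,40),(130,255,255))[0])[0]; e=np.abs(np.diff(W[r].astype(int).sum(1))); k=[i for i in range(230,420) if e[i]>60]
    print(r,'pen',b.min() if len(b) else 0,b.max() if len(b) else 0,'edges',k)
a=cv2.resize(W[100:220,240:420],(800,533),interpolation=3);cv2.imwrite('pics/w6c.png',a)
S=ctrl.get_image('scene');cv2.imwrite('pics/s6.png',S)
E
```

```text
7.7333 [ 519.21939065 -358.48736398   80.86012743] [-1.78908048  0.11111981  2.30743529] 16.379400532037128 327.72670124260276 196.5887350121114
115 pen 314 343 edges []
123 pen 313 343 edges []
131 pen 314 342 edges [278, 279, 280, 281, 311, 312, 313, 342, 343, 374, 375]
139 pen 314 341 edges [279, 280, 311, 312, 313, 342, 343, 373, 374, 375]
147 pen 314 341 edges [279, 280, 305, 306, 310, 311, 312, 313, 342, 343, 344, 347, 348, 349, 353, 354, 355, 356, 373, 374]
155 pen 315 342 edges [276, 277, 278, 280, 281, 300, 301, 302, 303, 305, 306, 309, 310, 311, 312, 313, 362, 363, 373, 374]
163 pen 314 342 edges [276, 277, 278, 279, 281, 282, 283, 299, 300, 303, 305, 306, 312, 313, 315, 329, 362, 363, 372, 373, 374, 375]
171 pen 314 342 edges [277, 278, 279, 282, 312, 313, 343, 356, 361, 362, 372, 373]
179 pen 315 342 edges [279, 280, 310, 312, 313, 343, 344, 345, 346, 350, 372, 373]
187 pen 315 341 edges [280, 312, 313, 343, 344, 345, 346, 350, 371, 372, 373]
195 pen 315 341 edges [281, 311, 312, 313, 342, 343, 344, 345, 349, 350, 371, 372]
203 pen 315 340 edges [281, 310, 312, 313, 314, 342, 343, 344, 350, 371, 372]
211 pen 315 340 edges [281, 282, 313, 314, 341, 342, 343, 344, 346, 350, 370, 371, 372]
```

View pics/w6c.png

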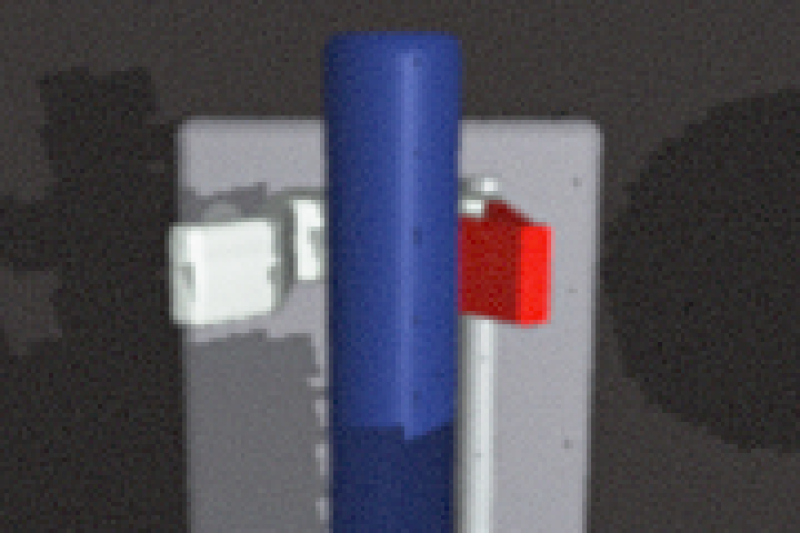

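This view, with cx = 327.7, shows the pen at column 327.7, base edges at 280.5 and 372, and the rod at about 347. The pen is therefore about 1.3–3 mm too far toward the jaw, and the earlier roll has relaxed (width 16.4). I'm correcting −x and retrying.

Call:
servo_tool(
  plan=[
    [1,[-1.5,2,0],0],
    [1,[-1.5,2,-6],0],
    [1,[-1.5,2,-12],0],
    [1,[-1.5,2,-17],0],
    [1,[-1.5,2,-17],0],
  ],
)

```text
t: 8.25
ee_pos: [515.4, -355.0, 60.6]
orientation: [-2.434, -1.981, 0.001]
ft_force: [-1.3, 0.3, -0.6]
width: 16.4
grasp_force: 30.0
```

Call:
servo_tool(
  plan=[
    [1,[0,0,-2],0],
    [1,[0,0,-4],0],
    [1,[0,0,-4],0],
  ],
)

```text
t: 8.5
ee_pos: [516.3, -355.6, 58.1]
orientation: [-2.436, -1.982, 0.0]
ft_force: [-2.5, -0.4, -1.1]
width: 16.6
grasp_force: 30.0
```

Call:
servo_tool(
  plan=[
    [1,[0,0,-2],0],
    [1,[0,0,-4],0],
    [1,[0,0,-4],0],
  ],
)

```text
t: 8.75
ee_pos: [516.6, -355.8, 54.3]
orientation: [2.436, 1.983, -0.0]
ft_force: [-1.3, -0.9, -2.0]
width: 16.5
grasp_force: 30.0
```

The pen now goes past the earlier block with almost no force. I'll press to the floor.

Call:
servo_tool(
  plan=[
    [1,[0,0,-1],0],
    [1,[0,0,-2],0],
    [1,[0,0,-2],0],
  ],
)

```text
t: 9.0
ee_pos: [516.9, -355.9, 52.7]
orientation: [2.436, 1.982, 0.001]
ft_force: [-0.1, -0.5, -1.9]
width: 16.4
grasp_force: 30.0
```

Call:
servo_tool(
  plan=[
    [1,[0,0,-1],0],
    [1,[0,0,-2],0],
    [1,[0,0,-2],0],
  ],
)

```text
t: 9.25
ee_pos: [517.2, -356.0, 51.8]
orientation: [2.436, 1.982, 0.001]
ft_force: [-2.1, 2.4, 7.3]
width: 16.8
grasp_force: 30.0
```

```bash
python3 - <<'E'
from h import *
o=ctrl.get_obs();c=cam('wrist');W=ctrl.get_image('wrist');S=ctrl.get_image('scene');T=ctrl.get_image('top'); print(o['t'],o['ee_pos'],o['ft_force'],o['width'])
cv2.imwrite('pics/w7.png',W);cv2.imwrite('pics/s7.png',S)
for n in('w6','w7'):
  I=cv2.imread(f'pics/{n}.png')
  for lo,hi in(((0,170,60),(8,255,255)),((172,170,60),(180,255,255))):
    print(n,[cv2.boundingRect(x) for x in blobs(I[:235],lo,hi,8)][:3])
E
```

```text
9.25 [ 517.2166591  -355.95000808   51.81892124] [-2.14277441  2.36190374  7.29059737] 16.785954927366486
w6 [(344, 146, 20, 27)]
w6 []
w7 [(338, 152, 36, 37)]
w7 []
```

Floor contact comes at TCP z 51.8, just as expected. The red nose begins at column 338, left of the pen's right edge (about 344), so the jaw has snapped over it. Releasing and rising.

Call:
servo_tool(
  plan=[
    [0.9,[0,0,1],0],
    [0.7,[0,0,1],0],
    [0.6,[0,0,1],0],
    [0.6,[0,0,1],0],
    [0.6,[0,0,1],0],
    [0.6,[0,0,20],0],
    [0.6,[0,0,50],0],
    [0.6,[0,0,90],0],
    [0.6,[0,0,130],0],
    [0.6,[0,0,150],0],
  ],
)

```text
t: 10.23
ee_pos: [518.1, -356.8, 205.3]
orientation: [2.433, 1.979, 0.002]
ft_force: [1.1, -1.2, 0.2]
width: 34.9
grasp_force: 0.0
```

```bash
python3 - <<'E'
from h import *
o=ctrl.get_obs();c=cam('wrist');W=ctrl.get_image('wrist');S=ctrl.get_image('scene'); print(o['t'],o['ee_pos'],o['ft_force'],o['width'])
cv2.imwrite('pics/w8.png',W);cv2.imwrite('pics/s8.png',S)
for lo,hi in(((0,170,60),(8,255,255)),((105,120,40),(130,255,255))):
    for x in blobs(W,lo,hi,20)[:3]: r=cv2.minAreaRect(x);print(lo,np.round(r[0]),np.round(r[1]),[onz(c,p,55)[:2].round(1).tolist() for p in cv2.boxPoints(r)])
u=proj(cam('scene'),[520,-351,50]);x,y=map(int,u)
cv2.imwrite('pics/c8.png',np.hstack([cv2.resize(W[110:270,260:420],(480,480),interpolation=3),cv2.resize(S[y-30:y+30,x-20:x+20],(320,480),interpolation=3)]))
E
```

```text
10.2333 [ 518.08109915 -356.83765177  205.33138778] [ 1.11205749 -1.22548845  0.18075836] 34.914319587906924
(0, 170, 60) [339. 220.] [20. 14.] [[512.8, -384.0], [527.6, -380.5], [532.3, -402.3], [517.3, -406.0]]
(0, 170, 60) [339. 145.] [12. 14.] [[532.6, -309.4], [546.1, -312.2], [543.8, -323.7], [530.2, -320.8]]
(105, 120, 40) [326. 179.] [130.  14.] [[525.1, -283.6], [538.3, -286.4], [511.4, -418.2], [496.7, -415.1]]
```

View pics/c8.png

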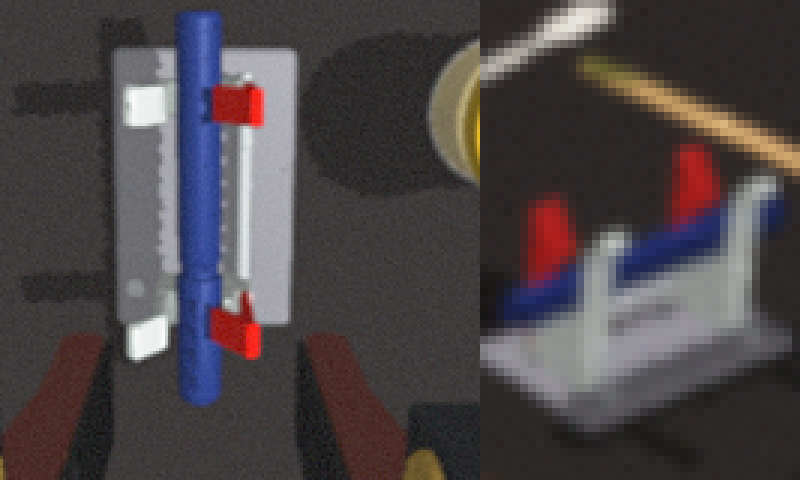

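Both red noses lie over the blue pen at display (237,105) and (235,333), and the pen sits level in both forks. I've used all ten views, so the rest is numeric. Next I move over the handle and measure it with the arm settled.

Call:
servo_tool(
  plan=[
    [0.6,[-3,40,0],3],
    [0.6,[-6,80,0],6],
    [0.6,[-10,120,0],7.4],
    [0.6,[-14,160,0],7.4],
    [0.6,[-18,200,0],7.4],
    [0.6,[-22,240,0],7.4],
    [0.6,[-26,280,0],7.4],
    [0.6,[-30,320,0],7.4],
    [0.6,[-30,356,0],7.4],
    [0.6,[-30,356,0],7.4],
  ],
)

```text
t: 11.17
ee_pos: [485.1, 5.1, 199.4]
orientation: [-2.297, -2.139, 0.001]
ft_force: [-0.4, 0.9, -0.3]
width: 35.3
grasp_force: 0.0
```

Call:
servo_tool(
  plan=[
    [0.6,[0,0,0],0],
    [0.6,[0,0,0],0],
    [0.6,[0,0,0],0],
    [0.6,[0,0,0],0],
  ],
)

```text
t: 11.5
ee_pos: [486.5, -1.0, 200.3]
orientation: [-2.306, -2.134, 0.001]
ft_force: [0.6, -0.9, -1.0]
width: 35.1
grasp_force: 0.0
```

```bash
python3 - <<'E'
from h import *
o=ctrl.get_obs();c=cam('wrist');W=ctrl.get_image('wrist');print(o['t'],o['ee_pos'],np.abs(o['qvel']).max(),2*np.degrees(np.arctan2(o['orientation'][1],o['orientation'][0]))-90)
cv2.imwrite('pics/w9.png',W)
for z,P in((130,(485.5,54.5)),):
    print('bar pred',proj(c,[*P,z]), proj(c,[*P,96]))
H=cv2.cvtColor(W,cv2.COLOR_BGR2HSV);V=H[:,:,2].astype(int)
for r in range(90,200,10):
    u0=int(proj(c,[485.5,54.5,130])[0]); print(r,V[r,u0-24:u0+25:2].tolist())
e=[]
for r in range(60,230,15):
    d=np.abs(np.diff(cv2.GaussianBlur(V.astype(np.float32),(1,5),0)[r])); e.append((r,[i for i in range(200,500) if d[i]>18]))
for x in e: print(x)
E
```

```text
11.5 [486.4727174   -0.9561987  200.29713834] 0.0040819830711191635 -364.4369430110109
bar pred [320.87678109 137.56691519] [321.84119913 135.46230647]
90 [45, 61, 107, 117, 115, 113, 112, 73, 74, 141, 181, 202, 223, 229, 215, 161, 58, 78, 166, 172, 173, 172, 171, 169, 174]
100 [44, 56, 119, 172, 168, 170, 168, 171, 150, 133, 173, 201, 223, 233, 211, 182, 172, 171, 175, 173, 177, 171, 175, 170, 174]
110 [47, 52, 102, 151, 171, 171, 170, 170, 146, 129, 174, 201, 221, 231, 212, 184, 167, 170, 170, 171, 170, 170, 174, 174, 174]
120 [41, 49, 101, 122, 159, 170, 170, 170, 164, 125, 172, 196, 221, 235, 215, 187, 167, 172, 173, 164, 172, 176, 169, 172, 169]
130 [45, 46, 88, 118, 168, 169, 163, 170, 164, 127, 168, 199, 223, 235, 217, 182, 168, 167, 167, 173, 166, 171, 171, 175, 174]
140 [48, 45, 86, 106, 157, 169, 169, 170, 167, 121, 169, 193, 219, 235, 215, 182, 168, 172, 169, 170, 169, 174, 170, 170, 172]
150 [43, 50, 81, 115, 169, 166, 169, 162, 166, 126, 168, 197, 217, 235, 219, 186, 159, 172, 173, 170, 173, 169, 168, 167, 167]
160 [37, 36, 65, 102, 124, 165, 166, 170, 163, 120, 159, 192
[... 511 characters left out ...]
 299, 465, 466])
(90, [239, 240, 241, 298, 309, 310, 311, 312, 313, 314, 325, 326, 327, 329, 330, 331, 463, 464, 465])
(105, [241, 242, 243, 263, 264, 298, 300, 301, 312, 314, 462, 463])
(120, [202, 298, 299, 300, 303, 312, 314, 315, 467, 468])
(135, [205, 299, 302, 303, 312, 314, 315, 325, 467, 468, 469])
(150, [299, 301, 302, 312, 315, 326, 458, 463, 464])
(165, [300, 301, 302, 313, 316, 317, 325, 326, 456, 457])
(180, [300, 310, 311, 313, 314, 315, 316, 325, 326, 327, 328, 330, 331, 454, 455, 456])
(195, [300, 301, 302, 453, 454])
(210, [218, 219, 300, 301, 302, 303, 451, 455, 456])
(225, [220, 221, 222, 223, 224, 250, 251, 252, 301, 302, 303, 357, 358, 359, 375, 376, 450, 453, 454, 455])
```

Bar centre is at column 319.8, row about 135, giving bar ≈ (484.7, 56, 128). That's within 2 mm of the earlier estimate and parallel to the tool within 1°. I'll grasp it.

Call:
servo_tool(
  plan=[
    [0.6,[-2,28,0],0],
    [0.6,[-2,56,0],0],
    [0.6,[-2,56,-20],0],
    [0.6,[-2,56,-45],0],
    [0.6,[-2,56,-65],0],
    [0.6,[-2,56,-72],0],
    [0.6,[-2,56,-72],0],
    [0.6,[-2,56,-72],0],
    [0.6,[-2,56,-72],0],
  ],
)

```text
t: 12.3
ee_pos: [485.4, 55.9, 129.6]
orientation: [2.304, 2.134, 0.002]
ft_force: [-0.7, -0.3, -0.3]
width: 35.3
grasp_force: 0.0
```

Call:
servo_tool(
  plan=[
    [0.8,[0,0,0],0],
    [1,[0,0,0],0],
    [1,[0,0,0],0],
    [1,[0,0,0],0],
    [1,[0,0,0],0],
    [1,[0,0,0],0],
    [1,[0,0,0],0],
  ],
)

```text
t: 12.88
ee_pos: [485.2, 56.2, 129.1]
orientation: [2.303, 2.135, 0.002]
ft_force: [1.4, -1.5, 2.8]
width: 8.9
grasp_force: 30.0
```

```bash
python3 - <<'E'
import numpy as np
th=np.radians(-4.4); a0=np.arctan2(35,115); r=np.hypot(115,35)
for T in (8,16,24,32,40,48,56,64,72,80,88,96,100,102):
    a=a0+np.radians(T); d=r*np.cos(a0)-r*np.cos(a); z=r*np.sin(a)-35
    print(T,np.round([d*np.cos(th),d*np.sin(th),z],1))
E
```

```text
8 [ 6.  -0.5 15.7]
16 [14.1 -1.1 30.3]
24 [24.1 -1.9 43.7]
32 [35.9 -2.8 55.6]
40 [49.3 -3.8 65.7]
48 [63.9 -4.9 73.9]
56 [79.5 -6.1 79.9]
64 [95.8 -7.4 83.7]
72 [112.4  -8.7  85.2]
80 [129.1  -9.9  84.3]
88 [145.5 -11.2  81.2]
96 [161.4 -12.4  75.7]
100 [168.9 -13.   72.2]
102 [172.6 -13.3  70.2]
```

Call:
servo_tool(
  plan=[
    [1,[3,0,8],0],
    [1,[6,-0.5,15.7],0],
    [1,[10,-0.8,23],0],
    [1,[14,-1,30.3],0],
    [1,[19,-1.5,37],0],
    [1,[24,-2,43.7],0],
    [1,[30,-2.3,50],0],
    [1,[36,-2.8,55.6],0],
    [1,[42.5,-3.3,61],0],
    [1,[49.3,-3.8,65.7],0],
  ],
)

```text
t: 13.72
ee_pos: [531.4, 52.7, 195.1]
orientation: [-2.3, -2.133, 0.007]
ft_force: [-9.0, 2.8, 8.9]
width: 8.7
grasp_force: 30.0
```

Call:
servo_tool(
  plan=[
    [1,[7,-0.5,4.3],0],
    [1,[14.6,-1,8.2],0],
    [1,[22.3,-1.7,11.4],0],
    [1,[30.2,-2.3,14.2],0],
    [1,[38.3,-3,16.4],0],
    [1,[46.5,-3.6,18],0],
    [1,[54.8,-4.3,19],0],
    [1,[63.1,-4.9,19.5],0],
    [1,[71.5,-5.5,19.3],0],
    [1,[79.8,-6.1,18.6],0],
  ],
)

```text
t: 14.55
ee_pos: [614.5, 46.3, 212.9]
orientation: [-2.304, -2.136, 0.0]
ft_force: [-2.2, 1.5, 4.1]
width: 9.0
grasp_force: 30.0
```

Call:
servo_tool(
  plan=[
    [1,[8,-0.7,-1.3],0],
    [1,[16.4,-1.3,-3],0],
    [1,[24.5,-2,-5.5],0],
    [1,[32.3,-2.5,-8.6],0],
    [1,[38,-3,-11],0],
    [1,[40,-3.1,-12.1],0],
    [1,[40,-3.1,-12.1],0],
    [1,[40,-3.1,-12.1],0],
  ],
)

```text
t: 15.22
ee_pos: [653.9, 43.0, 200.6]
orientation: [2.303, 2.136, 0.0]
ft_force: [-0.6, -1.5, 0.4]
width: 9.3
grasp_force: 30.0
```

The flap is at about 100°. I release it with a small opening and rise.

Call:
servo_tool(
  plan=[
    [0.8,[0,0,0],0],
    [0.8,[0,0,0],0],
    [0.8,[0,0,0],0],
    [0.8,[0,0,0],0],
    [0.8,[0,0,10],0],
    [0.8,[0,0,25],0],
    [0.8,[0,0,50],0],
    [0.8,[0,0,80],0],
    [0.8,[0,0,110],0],
    [0.8,[0,0,130],0],
  ],
)

```text
t: 16.05
ee_pos: [654.5, 43.3, 335.1]
orientation: [2.302, 2.134, 0.005]
ft_force: [0.1, 0.2, 0.0]
width: 17.8
grasp_force: 0.0
```

Call:
servo_tool(
  plan=[
    [0.8,[-12,0,-3],7],
    [0.8,[-25,1,-6],14],
    [0.8,[-37,1,-10],21],
    [0.8,[-50,2,-14],28],
    [0.8,[-62,2,-18],35],
    [0.8,[-75,3,-22],42],
    [0.8,[-87,3,-26],49],
    [0.8,[-100,4,-30],56],
    [0.8,[-112,5,-30],63],
    [0.8,[-125,7,-30],70],
  ],
)

```text
t: 16.88
ee_pos: [528.1, 50.2, 301.5]
orientation: [0.653, 3.072, 0.0]
ft_force: [-0.7, 0.4, 1.1]
width: 17.8
grasp_force: 0.0
```

Call:
servo_tool(
  plan=[
    [0.8,[0,0,0],7],
    [0.8,[0,0,0],14],
    [0.8,[0,0,0],20],
    [0.8,[0,0,0],20],
    [0.8,[0,0,0],20],
    [0.8,[0,0,0],20],
    [0.8,[0,0,0],20],
  ],
)

```text
t: 17.47
ee_pos: [528.7, 50.2, 301.1]
orientation: [0.122, 3.139, 0.0]
ft_force: [0.1, 0.7, 0.1]
width: 17.5
grasp_force: 0.0
```

```bash
python3 - <<'E'
from h import *
o=ctrl.get_obs();c=cam('wrist');W=ctrl.get_image('wrist');T=ctrl.get_image('top');S=ctrl.get_image('scene');ct=cam('top')
a=2*np.degrees(np.arctan2(o['orientation'][1],o['orientation'][0]))-90
print(o['t'],o['ee_pos'],np.abs(o['qvel']).max(),a,o['qpos'])
for n,I in(('w10',W),('t10',T),('s10',S)): cv2.imwrite(f'pics/{n}.png',I)
for P in([531.8,85.9,86],[526.2,14.1,86]): print('pred',proj(c,P).round())
for nm,lo,hi in(('or',(5,150,100),(20,255,255)),('bl',(95,120,60),(130,255,255)),('red',(0,180,80),(4,255,255))):
    for x in blobs(W,lo,hi,20)[:6]: r=cv2.minAreaRect(x);q=np.array([onz(c,p,86)[:2] for p in cv2.boxPoints(r)]);print(nm,np.round(r[0]),np.round(r[1]),'c',q.mean(0).round(1),'s',np.linalg.norm(q[0]-q[1]).round(1),np.linalg.norm(q[2]-q[1]).round(1))
E
```

```text
17.4667 [528.72047774  50.23517472 301.10987824] 0.011997418288705078 85.54699678886746 [ 7.22992233e-02  2.11555895e-01  1.77366774e+00  4.12132159e-05
  1.15609057e+00 -1.42079414e+00]
pred [357. 177.]
pred [298. 177.]
or [182. 180.] [97.  8.] c [ 518.3 -128.2] s 10.0 114.4
or [299. 176.] [28.  8.] c [524.7  15.3] s 9.7 35.0
bl [ 43. 187.] [87. 10.] c [ 513.4 -303.2] s 13.6 105.2
bl [357. 176.] [ 8. 29.] c [529.8  86.6] s 36.2 9.7
bl [626.   9.] [ 5. 30.] c [369.7 386.8] s 29.3 5.0
red [ 57. 202.] [12. 28.] c [ 533.4 -291.6] s 38.3 14.3
red [ 10. 194.] [10. 19.] c [ 518.7 -347.9] s 23.7 13.3
```

The orange tab is at (299,176), which maps to (524.7, 15.3) and measures 35×9.7 mm at z 86. The blue tab is at (357,176), which maps to (529.8, 86.6). Both match the tab size, and the slots are 71.5 mm apart, so I'll grasp the orange one.

Call:
servo_tool(
  plan=[
    [0.68,[-4,-35,0],0],
    [0.68,[-4,-35,-35],0],
    [0.68,[-4,-35,-75],0],
    [0.68,[-4,-35,-115],0],
    [0.68,[-4,-35,-150],0],
    [0.68,[-4,-35,-165],0],
    [0.68,[-4,-35,-165],0],
    [0.68,[-4,-35,-165],0],
    [0.68,[-4,-35,-165],0],
  ],
)

```text
t: 18.37
ee_pos: [525.7, 15.2, 137.1]
orientation: [0.119, 3.137, 0.0]
ft_force: [0.4, -0.6, -0.7]
width: 28.1
grasp_force: 0.0
```

```bash
python3 - <<'E'
from h import *
o=ctrl.get_obs();c=cam('wrist');W=ctrl.get_image('wrist');cv2.imwrite('pics/w11.png',W)
print(o['t'],o['ee_pos'],np.abs(o['qvel']).max(),o['width'])
print('pred',proj(c,[524.7,15.3,86]))
for x in blobs(W,(5,150,100),(20,255,255),20)[:6]: r=cv2.minAreaRect(x);q=np.array([onz(c,p,86)[:2] for p in cv2.boxPoints(r)]);print(np.round(r[0]),np.round(r[1]),'c',q.mean(0).round(1),q.round(1).tolist())
E
```

```text
18.3667 [525.72234172  15.24951564 137.06568701] 0.01961029277605488 28.067169750098877
pred [327.34608479 217.57542535]
[133. 210.] [147.  10.] c [ 509.6 -117.6] [[482.7, -158.1], [477.1, -153.0], [536.0, -77.3], [542.5, -82.1]]
[328. 216.] [52. 13.] c [524.   15.5] [[504.6, 12.5], [505.3, 21.4], [543.3, 18.6], [542.6, 9.4]]
```

The tab is centred between the fingers, so I descend and close on it.

Call:
servo_tool(
  plan=[
    [0.68,[-1,0,-25],0],
    [0.68,[-1,0,-45],0],
    [0.68,[-1,0,-56],0],
    [0.68,[-1,0,-60],0],
    [0.68,[-1,0,-60],0],
    [0.68,[-1,0,-60],0],
  ],
)

```text
t: 18.92
ee_pos: [524.4, 15.3, 76.8]
orientation: [0.119, 3.138, 0.0]
ft_force: [1.1, -0.3, 0.2]
width: 28.1
grasp_force: 0.0
```

Call:
servo_tool(
  plan=[
    [0.8,[0,0,0],0],
    [0.9,[0,0,0],0],
    [1,[0,0,0],0],
    [1,[0,0,0],0],
    [1,[0,0,0],0],
    [1,[0,0,0],0],
    [1,[0,0,0],0],
  ],
)

```text
t: 19.5
ee_pos: [524.1, 15.2, 76.6]
orientation: [0.119, 3.138, 0.0]
ft_force: [-0.9, -1.0, 7.0]
width: 9.7
grasp_force: 30.0
```

Call:
servo_tool(
  plan=[
    [1,[0,0,5],0],
    [1,[0,0,12],0],
    [1,[0,0,22],0],
    [1,[0,0,34],0],
    [1,[0,0,48],0],
    [1,[0,0,64],0],
    [1,[0,0,80],0],
    [1,[0,0,100],0],
    [1,[0,0,120],0],
    [1,[0,0,140],0],
  ],
)

```text
t: 20.33
ee_pos: [523.4, 15.2, 217.6]
orientation: [0.119, 3.139, -0.0]
ft_force: [1.2, -1.2, -1.4]
width: 10.0
grasp_force: 30.0
```

Call:
servo_tool(
  plan=[
    [1,[-3,15,10],0],
    [1,[-7,45,12],0],
    [1,[-12,75,12],0],
    [1,[-17,105,12],0],
    [1,[-22,135,12],0],
    [1,[-27,165,12],0],
    [1,[-32,195,12],0],
    [1,[-37,222,12],0],
    [1,[-41,240,12],0],
    [1,[-42,249,12],0],
  ],
)

```text
t: 21.17
ee_pos: [480.9, 266.3, 228.7]
orientation: [0.115, 3.139, 0.001]
ft_force: [0.3, -0.4, -0.0]
width: 9.5
grasp_force: 30.0
```

Call:
servo_tool(
  plan=[
    [1,[0,0,0],0],
    [1,[0,0,0],0],
    [1,[0,0,0],0],
    [1,[0,0,0],0],
    [1,[0,0,0],0],
    [1,[0,0,0],0],
    [1,[0,0,0],0],
    [1,[0,0,0],0],
  ],
)

```text
t: 21.83
ee_pos: [481.8, 263.9, 227.9]
orientation: [-0.119, -3.139, 0.0]
ft_force: [0.5, -0.7, -0.5]
width: 10.3
grasp_force: 30.0
```

```bash
python3 - <<'E'
from h import *
o=ctrl.get_obs();c=cam('wrist');ct=cam('top');W=ctrl.get_image('wrist');T=ctrl.get_image('top');S=ctrl.get_image('scene');T0=cv2.imread('pics/top0.png')
cv2.imwrite('pics/w12.png',W);cv2.imwrite('pics/t12.png',T);cv2.imwrite('pics/s12.png',S)
print(o['t'],o['ee_pos'],np.abs(o['qvel']).max(),o['width'],o['grasp_force'],o['ft_force'])
for x in blobs(W,(5,150,100),(20,255,255),20)[:3]: r=cv2.minAreaRect(x);q=np.array([onz(c,p,o['ee_pos'][2]+9)[:2] for p in cv2.boxPoints(r)]);print('tab',np.round(r[0]),'c',q.mean(0).round(1))
for P in([481.4,264.5,6],):
    th=np.radians(-10); 
    print('tile px',proj(c,P))
m=cv2.inRange(W,(190,190,190),(255,255,255));u=proj(c,[481.4,264.5,6]).astype(int)
for x in cv2.findContours(m,0,1)[0]:
    if cv2.contourArea(x)>1500:
        r=cv2.minAreaRect(x);q=np.array([onz(c,p,6)[:2] for p in cv2.boxPoints(r)]);print('white',np.round(r[0]),q.mean(0).round(1),np.linalg.norm(q[0]-q[1]).round(),np.linalg.norm(q[2]-q[1]).round(),q.round().tolist())
# others unmoved: pen in clip, bottle, jar, tube
for nm,lo,hi,uv in(('pen',(105,120,40),(130,255,255),(434,200)),('jar',(22,150,120),(32,255,255),(433,158)),('bottle',(0,100,30),(18,255,200),(288,238)),('tube',(0,0,180),(180,40,255),(350,247))):
  for I,k in((T0,'0'),(T,'1')):
    print(nm,k,[np.round(cv2.minAreaRect(x)[0],1).tolist() for x in blobs(I,lo,hi,15) if np.linalg.norm(np.array(cv2.minAreaRect(x)[0])-uv)<22])
E
```

```text
21.8333 [481.76773306 263.90279828 227.86122318] 0.002492013151334297 10.297625564881312 29.999562799930573 [ 0.45934097 -0.69783478 -0.53050008]
tab [328. 246.] c [476.2 264.7]
tab [ 12. 244.] c [463.1 107. ]
tile px [327.99328499 175.89821544]
white [408. 226.] [556.6 363.5] 50.0 115.0 [[575.0, 304.0], [525.0, 308.0], [538.0, 422.0], [589.0, 421.0]]
white [330. 174.] [481.2 267.2] 118.0 118.0 [[527.0, 194.0], [412.0, 220.0], [434.0, 336.0], [552.0, 319.0]]
white [540. 118.] [430.8 522.6] 55.0 55.0 [[401.0, 492.0], [405.0, 548.0], [461.0, 554.0], [456.0, 497.0]]
pen 0 []
pen 1 [[435.9, 198.7]]
jar 0 [[433.3, 156.8]]
jar 1 [[433.5, 157.0]]
bottle 0 [[287.5, 237.5]]
bottle 1 [[287.0, 237.5]]
tube 0 [[350.4, 246.9]]
tube 1 [[350.4, 246.9], [347.5, 266.0]]
```

```bash
python3 - <<'E'
from h import *
c=cam('wrist');cs=cam('scene');W=cv2.imread('pics/w12.png');S=cv2.imread('pics/s12.png');z=227.9
for x in blobs(W,(5,150,100),(20,255,255),20)[:1]: print('tab wrist',cv2.boundingRect(x),[proj(c,[481.8+a,264,z+9]).round().tolist() for a in(-18,18)],proj(c,[463.8,264,z-11]))
th=np.radians(-4.4);ux=np.array([np.cos(th),np.sin(th)])
for a in(-42,42): print('plate corner pred',a,[proj(cs,[*(np.array([481.8,264])+a*ux),zz]).round().tolist() for zz in(z-71,z-71+61)])
T=[proj(cs,[*(np.array([481.8,264])+a*ux),zz]) for a in(-18,18) for zz in(z-10,z+10)];print('tab pred',np.round(T).tolist())
for x in blobs(S,(5,150,100),(20,255,255),8)[:5]: print('orange',cv2.boundingRect(x))
u=proj(cs,[481.8,264,z-40]).astype(int);V=cv2.cvtColor(S,cv2.COLOR_BGR2GRAY)
m=cv2.inRange(S[u[1]-50:u[1]+60,u[0]-60:u[0]+60],(120,120,120),(255,255,255))
for x in cv2.findContours(m,0,1)[0]:
    if cv2.contourArea(x)>200: print('bright',(cv2.approxPolyDP(cv2.convexHull(x),4,True).reshape(-1,2)+u-[60,50]).tolist())
E
```

```text
tab wrist (318, 217, 21, 58) [[324.0, 223.0], [330.0, 289.0]] [324.55318572 211.33315756]
plate corner pred -42 [[240.0, 264.0], [236.0, 238.0]]
plate corner pred 42 [[218.0, 243.0], [213.0, 219.0]]
tab pred [[229.0, 232.0], [227.0, 223.0], [219.0, 224.0], [217.0, 215.0]]
orange (220, 217, 10, 15)
orange (335, 211, 36, 6)
orange (187, 180, 13, 5)
orange (204, 184, 15, 7)
bright [[264, 299], [208, 299], [246, 281]]
bright [[166, 264], [177, 264], [202, 299], [168, 296]]
bright [[235, 205], [285, 209], [284, 279], [277, 281], [248, 256], [234, 223]]
bright [[166, 203], [206, 205], [235, 237], [239, 262], [179, 255], [166, 239]]
```

Plate corners in the scene view match an upright plate within 2 px, with its lower edge about 15 cm over the tile. Everything else is unmoved, so I'm handing in.

```bash
python3 -c "
from workcell import ctrl
print(ctrl.close_job())"
```

```text
the job is handed in; nothing more can be done
None
```

I handed in the job at about 22 s: the marker is in its clip with the red jaw shut over it, the flap was left at about 100° (not re-checked at the end), the blue-tab plate was not touched, and the orange-tab plate is held upright and still about 15 cm over the middle of the tile; the first press into the clip jammed at about 33 N and needed a 2–3 mm correction.

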